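# Find the catch of the strongbox lock and draw its bolt

### The job

Unlock the blue strongbox: take the red-headed key from its stand, put it down into the keyhole and, pressing lightly (4 or 5 N), turn it a little back and forth until you feel it drop into the hidden slot, then turn it clockwise to the stop so that the brass bolt is drawn fully back. Be gentle: never push the sprung rotor down to its bottom nor strain the key sideways (20 N), leave it standing in the lock, and do not disturb the beaker, marker and timer.

Things in the scene. Friction and masses are not known exactly. Their poses are not given: they have to be found in the camera images.
- lock: slim blue strongbox, 150 (x) x 210 (y) x 30 mm, fixed; origin at the centre of its underside, z up, -x to its front. On its middle a grey lock housing, 66 x 46 mm, rises to z 64, a square steel collar, 36 x 36 mm, to z 79, and a round flared mouth to z 86. The keyhole runs straight down its centre: 17.6 mm wide, flared to 30 mm at the mouth; a soft black dust seal hides the inside, without resistance
- keyhole (a point): centre of the keyhole's mouth, at the top of the flare, 86 mm above the worktop; axes as the box's. Unseen down the bore sits a brass rotor with a slot across its top (6.8 mm wide, 9 mm deep). Its top lies 25 to 39 mm below the mouth (differs each time) and is sprung: pressed, it yields up to 3.5 mm, from about 2 N to about 8.5 N, then is solid
- index_line (a point): short red line on the lock housing, 26 mm in front of the keyhole's centre, along the box's x axis. The locked slot lies within 0.45 rad either way of it. A blade across the slot only slides on the rotor; once along it (to 0.1 to 0.15 rad) the rotor springs up round the blade, the push falls off and the key can go 9 mm deeper
- bolt (a joint): brass bolt, 16 mm wide, between lock housing and the steel keeper at the front: 0 = thrown (locked, as at the start), 0.012 m = fully back; driven by the rotor alone, 0.0267 m per rad. Once the blade is in, after up to 0.15 rad of play, the key turns the rotor clockwise from above against 0.08 N m, 0.45 rad to a hard stop; turned back it is thrown again; it stays where left
- key_grip (a point): centre of the key's red head, a plate 40 (x) x 10 (y) x 34 (z) mm; grip it across its thickness (y). The key stands upright, z up, 98 mm long, 90 g: below the head a collar 22 mm wide and 4 mm high, a round shaft 16 mm thick, and at the foot a flat blade 14.5 (x) x 5 (y) x 10 mm, parallel to the head, so half a turn makes no difference
- key_tip (a point): centre of the underside of the key's blade, 81 mm below key_grip along the key's axis
- stand: grey key stand, 58 x 58 x 36 mm, fixed; origin at the centre of its underside. The key stands in its central hole, 18 mm wide and 30 mm deep
- beaker: white beaker, 57 mm wide, 70 mm high, loose bystander; origin at the centre of its underside
- marker: blue and white marker pen lying flat, 14 x 131 x 15 mm, loose bystander; origin at the centre of its underside
- timer: white bench timer, 52 x 62 x 34 mm, loose bystander; origin at the centre of its underside
- plunger (a joint): how far the sprung rotor is pushed down its bore, m: 0 = up, at rest (as at the start), 0.0035 = at the bottom of its spring (about 8.5 N), where the lock would be harmed
Things that resemble listed ones, but are neither listed nor needed, are in the scene too. Of the things that look like the part that bears key_grip, the smallest one is meant.

How it is judged (in metres and radians):
On the way, in this order (a step that is already met when the one before it is completed fails the run):
1. the key's blade is in the keyhole, at least 20 mm below its mouth and within 4 mm of its axis, with the bolt still thrown (z of key_tip in the frame of keyhole below -0.02 m and horizontal distance between key_tip and keyhole below 0.004 m and value of joint bolt below 0.002 m), for 0.1 s.
2. the bolt is drawn back by at least 10.5 of its 12 mm, with the key in the lock (value of joint bolt above 0.0105 m and z of key_tip in the frame of keyhole below -0.03 m), for 0.2 s.
At the end, for the whole second after the job is handed in: the bolt is drawn back at least 10.5 of its 12 mm; the key stands in the lock at rest, its tip at least 30 mm below the keyhole's mouth and within 4 mm of its axis, tilted less than 0.15 rad (all of step 2 and horizontal distance between key_tip and keyhole below 0.004 m and angle between key_grip's own z axis and vertical below 0.15 rad and linear speed of key below 0.02 m/s); the robot touches nothing.
It fails at once if the key presses on the walls of the keyhole or the collar with more than 20 N (contact force between key and lock above 20 N).
It fails at once if the rotor is pushed down to the bottom of its spring (3.2 of 3.5 mm, about 8 N) (value of joint plunger above 0.0032 m).
It fails at once if the beaker, marker or timer is moved by more than 20 mm (distance of any of beaker, marker, timer from where it was at the start of the episode above 0.02 m).
It also fails if it takes over 72 s, if anything falls off the work surface, if the arm or the gripper's body presses on something with over 40 N, if the wrist force passes 120 N, or if a joint passes its speed limit or range.

### The arm

A 6-joint arm with a two-finger parallel gripper is mounted at the origin on a cart in front of the work surface, level with it; the furniture and walls round the work are solid. World frame = base frame: x ahead of the robot, y to its left, z up, the work surface at z = 0. Lengths are in mm, angles in rad, forces in N, time in s.
With the tool pointing down it reaches from about 400 to 925 mm from the base axis. Payload 12.5 kg.
Tool frame: the origin (TCP) lies on the front face of the gripper's body, between the roots of the fingers; the fingertips stand 78 mm ahead of it and the grasp point (between the pads) lies 59 mm ahead of it (env.nose_length is the distance from the TCP to the fingertips, in mm); z points along the fingers, y is the line along which they close (so a half turn about z gives the same grasp; the last joint's range is limited). The gripper opens to 95 mm and grips with 3 to 60 N. Pads are 20 mm wide; open, the fingers measure 119 mm over their backs; the gripper's body (75 mm by 180 mm) begins 59 mm behind the grasp point.
Start: joints at [1.243, 0.491, 1.559, -0, 1.092, -0.106], TCP at [137.47, 609.705, 292.261] pointing down, gripper open.
Joint ranges: [-3.1, 3.1], [-0.84, 2.19], [0.05, 2.79], [-1.13, 4.28], [0.06, 2.93], [-2.69, 2.69]. Speed limits (rad/s): [2.22, 2.22, 2.79, 3.14, 3.14, 3.14].

### API

Orientations are given as [roll, pitch, yaw] about the fixed x, y, z axes, in that order (R = Rz(yaw) Ry(pitch) Rx(roll)).
In Python, from cell import env gives the robot as it stands.
- The arm moves only by the tool jog_arm, never from a script. Its argument "motion" is a list of rows, each a list of 7 numbers: the turn, a rotation vector about the tool's x, y, z in degrees, then the shift along the tool's x, y, z in mm, then the finger opening in mm, from 0 to 95.1. In form: [[wx, wy, wz, x, y, z, hand], ...]. A call has 1 to 10 rows; each row shifts and turns the commanded pose from where the row before left it, along the tool's axes as they then stand; what a row does not reach is not made up. A row lasts 1/8 s, in which the tool goes at most 62.5 mm and 10.7 degrees, less where a joint would pass 70% of its speed; a pose out of reach is approached as far as the arm can. A call is refused whole if a number of a shift passes 62.5 or a number of a turn 10.7, either way. A call with a gripper value outside its range is refused whole. The fingers move at their own pace and stop on an object; the grip force is fixed at half the most. Time passes only in rows, so rows that do not move let the fingers close. It gives the time, the measured TCP pose, the force, the opening and the grip force at its end, in the units of the state.
- env.state(): the state, without advancing time (a new reading comes with each control period).
- env.read_camera(name): name is "scene" or "top"; returns a dict with "color" (420x560x3 uint8, red, green, blue), "z_map" (420x560 float32, mm along the optical axis (not along the pixel's ray), 0 where there is no reading), "camera_matrix" (3x3 intrinsics, pixels), "k1" (the pictures are not rectified: a ray, as slopes to the right and down, at radius r is drawn at 1 + k1 r^2 times it, then the intrinsics apply), "world_to_cam" (4x4, takes a point from world to camera coordinates). Camera axes: x right, y up, looking along -z (the intrinsics and any distortion apply to the point x, -y, -z); pixel columns grow to the right and rows downward; lengths in mm; the calibration is good to about 2 mm. A picture is of the moment at which its call begins.
- env.job_done(): hands the job in; it is judged then, once.
Trained networks look in the newest picture that a camera, given by its name, has taken for a name from the list of things; names that differ only in an ending like _2 or _b are one class to them, and where a whole thing is asked for, a point or a joint stands for the part that bears it (a point fixed in the world has none). Each returns a list of dicts, best first, with "score" (0 to 1); they miss things now and then, are a little off and sometimes report something else, mostly with a low value. They report only what shows in the picture. A call takes as long as a camera call. They do not tell look-alikes from the thing itself.
- env.recognise(camera, thing): "location" ([column, row] in pixels, amid what is visible of it).
The state is a dict: "t": time; "joints": joint angles; "qvel": joint speeds; "tau": joint torques, N m; "eef_pos": TCP position; "tcp_rot": TCP orientation; "ft_force": force on the tool from outside, world axes, zero at the start; "moment": the same for the moment, N m; "opening": opening from 0.0 (shut) to 1.0 (fully open); "grip_force": force on a finger pad.
Only numpy, scipy, OpenCV 4.12 (cv2) and the standard library are available. Lean on these libraries where they do the work, as an engineer would, in place of code of your own. Each camera call takes 0.05 s, during which the arm holds its last target. There are 200 camera calls.

## Working session

There is one attempt and no reset: what is moved stays moved. The work goes in short steps, Python scripts to look and compute and a tool call to move; the robot and the scene stay as the last step left them, time stands still between calls to the robot, and variables do not carry over. Pictures are saved under pics/ and viewed, at most 10 in all, crops included, and the job is handed in when it is done.

Besides the shell and the picture viewer there is one more tool, called as a command line: name --pt "numbers of a row" for each row, then --argument value for the rest. jog_arm: Moves the arm, as the interface text tells. Its arguments: {"type":"object","properties":{"motion":{"type":"array"}},"required":["motion"]}

```bash
mkdir -p pics; cat > h.py <<'E'
import numpy as np, cv2
from cell import env
def shot(c,f=None):
    d=env.read_camera(c)
    if f: cv2.imwrite('pics/'+f,d['color'][:,:,::-1])
    return d
def world(d,u,v,z=None,dep=None):
    """pixel -> world, by depth or by intersecting plane z"""
    K=np.array(d['camera_matrix']);k=d['k1']
    p=np.array([(u-K[0,2])/K[0,0],(v-K[1,2])/K[1,1]]);q=p.copy()
    for _ in range(20): q=p/(1+k*(q@q))
    T=np.linalg.inv(d['world_to_cam']);r=T[:3,:3]@np.array([q[0],-q[1],-1]);o=T[:3,3]
    if z is not None: return o+r*(z-o[2])/r[2]
    if dep is None: dep=d['z_map'][int(round(v)),int(round(u))]
    return o+r*dep
def cloud(d):
    K=np.array(d['camera_matrix']);k=d['k1'];h,w=d['z_map'].shape
    u,v=np.meshgrid(np.arange(w),np.arange(h));p=np.stack([(u-K[0,2])/K[0,0],(v-K[1,2])/K[1,1]],-1);q=p.copy()
    for _ in range(20): q=p/(1+k*(q**2).sum(-1,keepdims=True))
    c=np.dstack([q[...,0],-q[...,1],-np.ones((h,w))])*d['z_map'][...,None]
    T=np.linalg.inv(d['world_to_cam']);return c@T[:3,:3].T+T[:3,3]
E
python3 - <<'E'
from h import *
for c in('top','scene'):
    d=shot(c,c+'1.png')
    T=np.linalg.inv(d['world_to_cam']);print(c,T[:3,3].round(),d['camera_matrix'],d['k1'])
    for n in('lock','key_grip','stand','beaker','marker','timer','bolt'):
        print(n,[(np.round(r['location']).tolist(),round(r['score'],2),world(d,*r['location']).round().tolist()) for r in env.recognise(c,n)])
print(env.state())
E
```

```text
top [-177. -236. 1660.] [[473.51253559   0.         279.85354558]
 [  0.         473.51253559 204.2127092 ]
 [  0.           0.           1.        ]] -0.09810904954338165
lock [([306.0, 221.0], 0.9, [463.0, -75.0, 56.0])]
key_grip [([182.0, 199.0], 0.67, [372.0, 374.0, 96.0]), ([209.0, 196.0], 0.65, [418.0, 286.0, 95.0]), ([252.0, 190.0], 0.43, [484.0, 140.0, 121.0])]
stand [([217.0, 204.0], 0.46, [419.0, 262.0, 40.0])]
beaker [([373.0, 258.0], 0.5, [433.0, -349.0, 3.0])]
marker [([212.0, 193.0], 0.47, [439.0, 286.0, 75.0]), ([215.0, 203.0], 0.39, [417.0, 269.0, 41.0])]
timer [([177.0, 184.0], 0.62, [446.0, 446.0, 32.0])]
bolt []
scene [-417. -517. 1098.] [[476.22623537   0.         276.98628854]
 [  0.         476.22623537 210.1876729 ]
 [  0.           0.           1.        ]] -0.0015026683214178773
lock [([312.0, 231.0], 0.94, [446.0, -98.0, 60.0])]
key_grip [([207.0, 185.0], 0.66, [439.0, 286.0, 72.0]), ([389.0, 277.0], 0.62, [402.0, -357.0, 68.0]), ([250.0, 185.0], 0.52, [484.0, 146.0, 103.0])]
stand [([210.0, 196.0], 0.9, [431.0, 274.0, 35.0])]
beaker [([390.0, 274.0], 0.87, [449.0, -350.0, 23.0])]
marker [([344.0, 283.0], 0.79, [370.0, -247.0, 1.0]), ([209.0, 193.0], 0.68, [443.0, 287.0, 30.0])]
timer []
bolt [([298.0, 237.0], 0.61, [418.0, -69.0, 44.0])]
{'t': 0.8, 'joints': array([ 1.24340227e+00,  4.90899468e-01,  1.55887680e+00, -1.27922105e-05,
        1.09169536e+00, -1.05616971e-01]), 'qvel': array([ 0.00103232,  0.00113044, -0.00016803,  0.0002593 ,  0.00035803,
       -0.00184034]), 'tau': array([-1.32134024e-03, -6.12429142e+01, -2.58421201e+01,  6.92494679e-02,
        4.45176498e-02,  1.58790732e-05]), 'eef_pos': array([137.47422006, 609.71438054, 292.26927675]), 'tcp_rot': array([3.14147350e+00, 2.40483149e-05, 2.91982147e+00]), 'ft_force': array([-0.48998348, -0.09529942, -0.3780692 ]), 'moment': array([0.02213536, 0.02301333, 0.00520306]), 'grip_force': 0.0, 'opening': 0.9999010571523936}
```

View pics/top1.png

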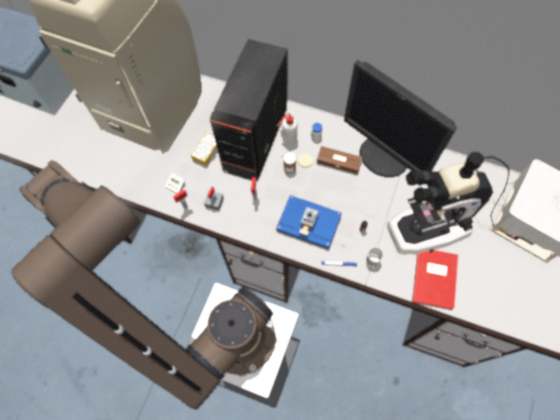

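View pics/scene1.png

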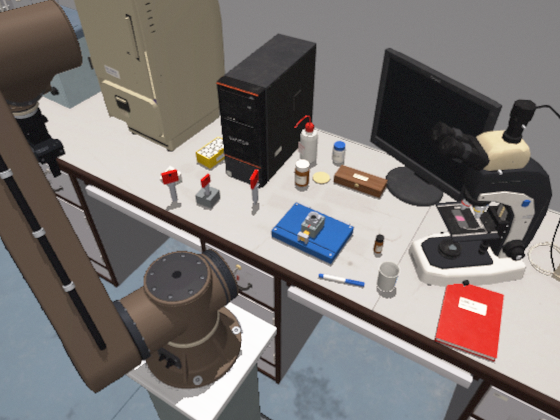

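Three red-headed keys show in the scene picture, at (171,176), (206,182) and (254,180). The middle one stands in the grey stand and looks smallest. I'll confirm that in a crop.

```bash
python3 - <<'E'
from h import *
rows=[]
for c,(x0,x1,y0,y1) in(('scene',(150,350,155,255)),('top',(160,360,165,265))):
    d=shot(c);np.savez('pics/%s.npz'%c,**{k:d[k] for k in d})
    rows.append(cv2.resize(d['color'][y0:y1,x0:x1,::-1],(600,300),interpolation=cv2.INTER_CUBIC))
    P=cloud(d);col=d['color'].astype(int)
    red=((col[...,0]>110)&(col[...,1]<70)&(col[...,2]<70)).astype(np.uint8)
    n,L,S,C=cv2.connectedComponentsWithStats(red)
    for i in range(1,n):
        m=(L==i)&(P[...,2]>20)&(P[...,2]<200)
        if m.sum()>8:
            q=P[m];lo,hi=np.percentile(q,[5,95],axis=0);e=np.linalg.eigh(np.cov(q[:,:2].T));v=e[1][:,1]
            s=(q[:,:2]-q[:,:2].mean(0))@v
            print(c,C[i].round(),m.sum(),np.median(q,0).round(),lo.round(),hi.round(),'yaw',round(np.arctan2(v[1],v[0]),2),'len',round(np.ptp(s),1))
cv2.imwrite('pics/crop1.png',np.vstack(rows))
E
```

```text
scene [301. 120.] 36 [785. 137. 175.] [757. 122. 117.] [891. 175. 189.] yaw -2.8 len 169.7
scene [309. 127.] 71 [802. 114. 144.] [792. 103. 105.] [862. 152. 151.] yaw -2.66 len 160.5
scene [253. 178.] 85 [500. 145. 120.] [484. 139.  87.] [568. 179. 129.] yaw -2.67 len 104.0
scene [170. 177.] 160 [375. 381. 109.] [357. 369.  88.] [394. 393. 127.] yaw 2.59 len 47.6
scene [205. 181.] 70 [432. 287.  92.] [418. 284.  76.] [452. 291. 106.] yaw -3.13 len 37.9
scene [472. 319.] 366 [ 426. -586.   21.] [ 349. -646.   20.] [ 529. -522.   23.] yaw -3.04 len 202.1
top [289. 121.] 14 [797. 112. 143.] [790. 105. 132.] [802. 117. 149.] yaw 2.66 len 13.6
top [253. 178.] 11 [563. 166.  58.] [522. 153.  39.] [568. 182. 131.] yaw -2.7 len 55.9
top [253. 190.] 9 [485. 139. 118.] [482. 136.  88.] [496. 142. 128.] yaw -2.88 len 16.0
top [211. 193.] 15 [428. 285.  97.] [417. 282.  81.] [443. 287. 109.] yaw -3.01 len 29.6
top [180. 196.] 52 [373. 378. 117.] [357. 369.  96.] [387. 389. 128.] yaw 2.57 len 40.3
```

View pics/crop1.png

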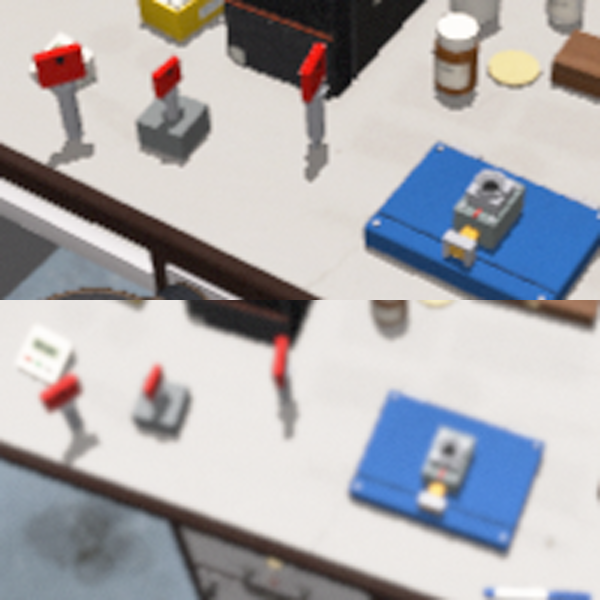

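The middle key, on its stand with a head about 38 mm long, is the smallest and the one meant. The ones at (171,176) and (254,180) are bigger and stand free. Next I'll fit the stand, head and lock.

```bash
cat > fit.py <<'E'
from h import *
def rect(q):
    r=cv2.minAreaRect(q[:,:2].astype(np.float32));return np.round(r[0],1),np.round(r[1],1),round(r[2],1)
def fit(c,d):
    P=cloud(d);col=d['color'].astype(int);R,G,B=col[...,0],col[...,1],col[...,2]
    blue=(B>R+60)&(P[...,2]>24)&(P[...,2]<36)&(np.hypot(P[...,0]-463,P[...,1]+80)<150)
    print(c,'box',rect(P[blue]),np.median(P[blue][:,2]).round(1))
    nb=(P[...,2]>70)&(P[...,2]<95)&(np.hypot(P[...,0]-463,P[...,1]+80)<45)
    print(' collar',rect(P[nb]),P[nb].mean(0).round(1),nb.sum())
    nb=(P[...,2]>55)&(P[...,2]<95)&(np.hypot(P[...,0]-463,P[...,1]+80)<50)
    print(' housing+',rect(P[nb]),nb.sum())
    st=(P[...,2]>31)&(P[...,2]<41)&(np.hypot(P[...,0]-430,P[...,1]-275)<55)
    print(' stand',rect(P[st]),np.median(P[st][:,2]),st.sum())
    red=(R>90)&(R>G+60)&(np.hypot(P[...,0]-430,P[...,1]-285)<45)&(P[...,2]>60)&(P[...,2]<112)
    q=P[red];print(' head',q.mean(0).round(1),rect(q),red.sum())
    vx=np.polyfit(q[:,0],q[:,1],1);print('  slope',vx.round(3),q[:,2].min().round(),q[:,2].max().round(), q[:,0].min().round(),q[:,0].max().round())
    dk=(col.sum(2)<170)&(P[...,2]>60)&(P[...,2]<95)&(np.hypot(P[...,0]-463,P[...,1]+80)<40)
    v,u=np.nonzero(dk)
    if len(u): print(' hole',u.mean(),v.mean(),world(d,u.mean(),v.mean(),z=86).round(1),len(u))
if __name__=='__main__':
  for c in('scene','top'): fit(c,np.load('pics/%s.npz'%c))
E
python3 fit.py
python3 - <<'E'
from h import *
o=[]
for c,(u,v) in(('scene',(208,190)),('scene',(312,226)),('top',(213,198)),('top',(309,218))):
    d=np.load('pics/%s.npz'%c);o.append(cv2.resize(d['color'][v-18:v+19,u-24:u+25,::-1],(392,296),interpolation=cv2.INTER_NEAREST))
cv2.imwrite('pics/crop2.png',np.vstack([np.hstack(o[:2]),np.hstack(o[2:])]))
E
```

```text
scene box (array([482.3, -80.8]), array([156.1, 209. ]), 0.1) 29.7
 collar (array([481.3, -80.9]), array([35.3, 38.3]), 87.2) [479.6 -81.   79.9] 140
 housing+ (array([461.7, -80.3]), array([95. , 47.8]), 1.6) 321
 stand (array([437.2, 290.5]), array([64.1, 60.7]), 5.0) 35.54846074831653 195
 head [435.3 287.6  93.1] (array([436.5, 289.6]), array([40.2, 10.6]), 3.5) 81
  slope [2.90000e-02 2.75118e+02] 76.0 108.0 417.0 457.0
 hole 313.0 216.5 [479.5 -82.1  86. ] 6
top box (array([479. , -82.1]), array([206.7, 150.9]), 89.5) 29.5
 collar (array([475.2, -82.3]), array([37. , 54.9]), 88.3) [477.1 -81.6  80.3] 104
 housing+ (array([462.8, -80.7]), array([96.9, 46.3]), 0.3) 230
 stand (array([434.6, 289. ]), array([59.6, 57.4]), 4.2) 35.04565441424393 126
 head [433.4 286.3  98.7] (array([433.3, 285.7]), array([37.4,  8.2]), 1.0) 29
  slope [6.30000e-02 2.58942e+02] 84.0 109.0 415.0 452.0
```

View pics/crop2.png

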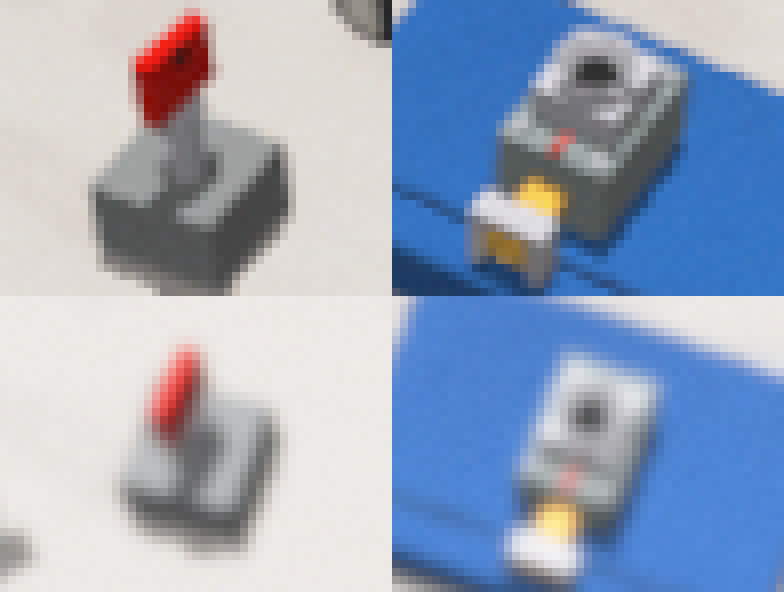

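Lock centre comes out near (480, -82) with yaw about 0. The key is near (436, 289.5) with yaw about 0.05. I'm moving above the key.

jog_arm --pt "0 0 0 -45.2 -30.8 0 60" --pt "0 0 0 -45.2 -30.8 0 60" --pt "0 0 0 -45.2 -30.8 0 60" --pt "0 0 0 -45.2 -30.8 0 60" --pt "0 0 0 -45.2 -30.8 0 60" --pt "0 0 0 -45.2 -30.8 0 60" --pt "0 0 0 -45.2 -30.8 0 60" --pt "0 0 0 -45.2 -30.8 0 60" --pt "0 0 -7.7 0 0 40 60" --pt "0 0 -7.7 0 0 30 60"

```text
t: 2.15
eef_pos: [436.4, 289.0, 221.2]
tcp_rot: [3.141, 0.0, -3.092]
ft_force: [-0.4, 0.9, -0.3]
opening: 0.626
grip_force: 0.0
```

```bash
python3 - <<'E'
from h import *
s=env.state();print(s['t'],s['eef_pos'],s['tcp_rot'],s['joints'].round(2))
d=shot('scene');cv2.imwrite('pics/c3.png',cv2.resize(d['color'][110:230,130:290,::-1],(800,600),interpolation=cv2.INTER_CUBIC))
E
```

```text
2.15 [436.38330515 288.99035439 221.2284389 ] [ 3.14143438e+00  8.28187622e-05 -3.09194614e+00] [ 0.46  0.44  1.89  0.    0.82 -1.16]
```

View pics/c3.png

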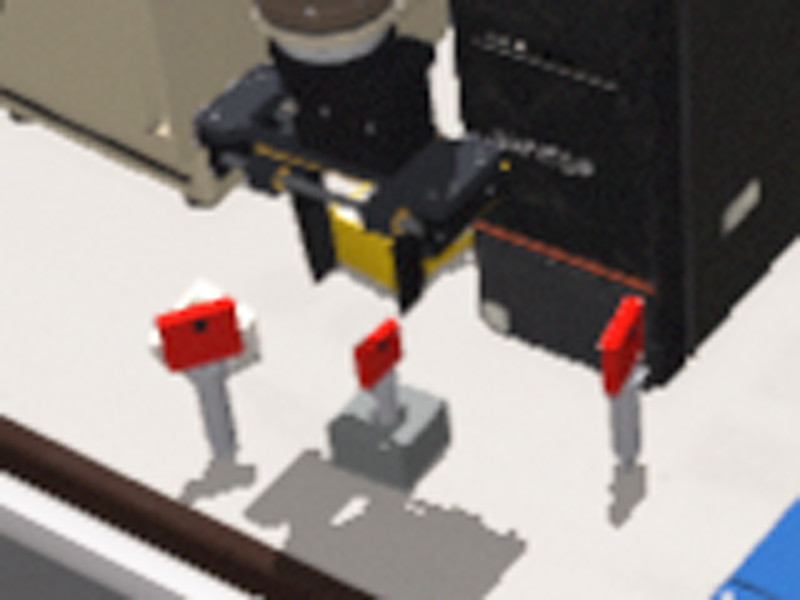

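The fingers straddle the key head, so I'll descend and grip.

jog_arm --pt "0 0 0 0 0 40 60" --pt "0 0 0 0 0 30 60" --pt "0 0 0 0 0 0 60" --pt "0 0 0 0 0 0 30" --pt "0 0 0 0 0 0 8" --pt "0 0 0 0 0 0 0" --pt "0 0 0 0 0 0 0" --pt "0 0 0 0 0 0 0" --pt "0 0 0 0 0 0 0" --pt "0 0 0 0 0 0 0"

```text
t: 3.45
eef_pos: [436.1, 289.9, 152.3]
tcp_rot: [3.141, 0.0, -3.095]
ft_force: [0.6, 2.2, 0.7]
opening: 0.1
grip_force: 30.0
```

```bash
python3 - <<'E'
from h import *
s=env.state();print({k:np.round(s[k],3) for k in('t','eef_pos','tcp_rot','ft_force','moment','opening','grip_force')})
d=shot('scene');np.savez('pics/g.npz',**d)
P=cloud(d);c=d['color'].astype(int);m=(c[...,0]>90)&(c[...,0]>c[...,1]+60)&(np.hypot(P[...,0]-436,P[...,1]-289)<50)&(P[...,2]<115)
q=P[m];print(q.mean(0),q.min(0),q.max(0),m.sum())
E
```

```text
{'t': np.float64(3.45), 'eef_pos': array([436.059, 289.93 , 152.271]), 'tcp_rot': array([ 3.141,  0.   , -3.095]), 'ft_force': array([0.603, 2.192, 0.717]), 'moment': array([0.386, 0.017, 0.007]), 'opening': np.float64(0.1), 'grip_force': np.float64(29.996)}
[421.68915014 286.07148207  94.32172741] [415.56451728 278.26176817  74.52008789] [431.26604742 294.81488761 108.97217964] 31
```

Gripped. Lifting straight up.

jog_arm --pt "0 0 0 0 0 -10 0" --pt "0 0 0 0 0 -20 0" --pt "0 0 0 0 0 -35 0" --pt "0 0 0 0 0 -40 0" --pt "0 0 0 0 0 -15 0" --pt "0 0 0 0 0 0 0"

```text
t: 4.25
eef_pos: [435.9, 289.7, 272.7]
tcp_rot: [3.141, 0.001, -3.095]
ft_force: [-0.4, -0.7, -0.8]
opening: 0.1
grip_force: 30.0
```

```bash
python3 - <<'E'
from h import *
s=env.state();print({k:np.round(s[k],3) for k in('t','eef_pos','tcp_rot','ft_force','moment','opening','joints')})
o=[]
for c in('scene','top'):
    d=shot(c);np.savez('pics/L%s.npz'%c,**d)
    T=d['world_to_cam'];p=s['eef_pos']-[0,0,100];q=T[:3,:3]@p+T[:3,3];K=d['camera_matrix']
    x=q[:2]/-q[2]*[1,-1];x=x*(1+d['k1']*(x@x));u,v=(K[:2,:2]@x+K[:2,2]).astype(int);print(c,u,v)
    o.append(cv2.resize(d['color'][v-30:v+30,u-20:u+20,::-1],(400,600),interpolation=cv2.INTER_CUBIC))
cv2.imwrite('pics/c4.png',np.hstack(o))
E
```

```text
{'t': np.float64(4.25), 'eef_pos': array([435.942, 289.673, 272.683]), 'tcp_rot': array([ 3.141e+00,  1.000e-03, -3.095e+00]), 'ft_force': array([-0.361, -0.692, -0.837]), 'moment': array([ 0.04 ,  0.016, -0.   ]), 'opening': np.float64(0.1), 'joints': array([ 0.46 ,  0.37 ,  1.83 , -0.   ,  0.94 , -1.157])}
scene 201 160
top 207 181
```

View pics/c4.png

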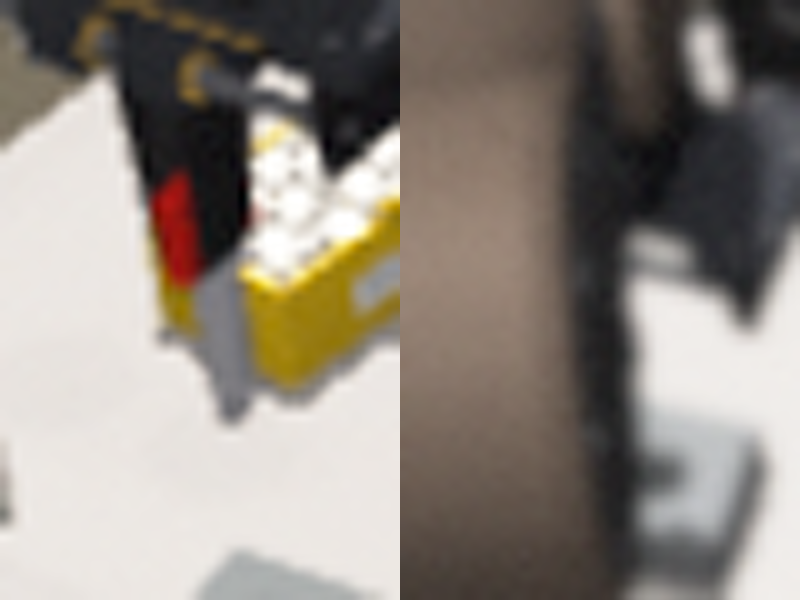

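The key hangs straight in the fingers. I'll carry it over the lock, passing above the third key.

jog_arm --pt "0 0 0 0 0 -25 0" --pt "0 0 0 -3.8 -53.3 0 0" --pt "0 0 0 -3.8 -53.3 0 0" --pt "0 0 0 -3.8 -53.3 0 0" --pt "0 0 0 -3.8 -53.3 0 0" --pt "0 0 0 -3.8 -53.3 0 0" --pt "0 0 0 -3.8 -53.3 0 0" --pt "0 0 0 -3.8 -53.3 0 0" --pt "0 0 2.65 0 0 25 0" --pt "0 0 0 0 0 15 0"

```text
t: 5.6
eef_pos: [479.4, -82.4, 254.8]
tcp_rot: [3.14, -0.003, 3.14]
ft_force: [0.1, -0.3, -0.5]
opening: 0.101
grip_force: 30.0
```

jog_arm --pt "0 0 0 0 0 0 0"

```text
t: 5.72
eef_pos: [479.5, -81.7, 255.3]
tcp_rot: [3.14, -0.004, -3.141]
ft_force: [-0.7, -0.8, 0.2]
opening: 0.102
grip_force: 30.0
```

```bash
cat > tip.py <<'E'
from h import *
def proj(d,p):
    T=d['world_to_cam'];q=T[:3,:3]@np.array(p)+T[:3,3];x=q[:2]/-q[2]*[1,-1];x=x*(1+d['k1']*(x@x));K=d['camera_matrix']
    return K[:2,:2]@x+K[:2,2]
E
python3 - <<'E'
from tip import *
s=env.state();print({k:np.round(s[k],3) for k in('t','eef_pos','tcp_rot','ft_force','moment','joints')})
e=s['eef_pos'];o=[]
for c in('scene','top'):
    d=shot(c);np.savez('pics/H%s.npz'%c,**d)
    t=proj(d,e-[0,0,146.3]);b=proj(d,e-[0,0,85]);m=proj(d,[480,-82,86]);u,v=t.astype(int);print(c,t,b,m,'crop org',u-20,v-30)
    o.append(cv2.resize(d['color'][v-30:v+30,u-20:u+20,::-1],(400,600),interpolation=cv2.INTER_CUBIC))
cv2.imwrite('pics/c5.png',np.hstack(o))
E
```

```text
{'t': np.float64(5.725), 'eef_pos': array([479.512, -81.662, 255.264]), 'tcp_rot': array([ 3.14 , -0.004, -3.141]), 'ft_force': array([-0.729, -0.804,  0.157]), 'moment': array([-0.03 , -0.007,  0.028]), 'joints': array([-0.305,  0.344,  1.933,  0.   ,  0.869, -1.876])}
scene [313.24855136 210.97160942] [314.32314479 195.74209902] [313.04174126 216.38044107] crop org 293 180
top [309.61259052 211.77075738] [310.4236987  204.72478127] [309.45506992 214.20489064] crop org 289 181
```

View pics/c5.png

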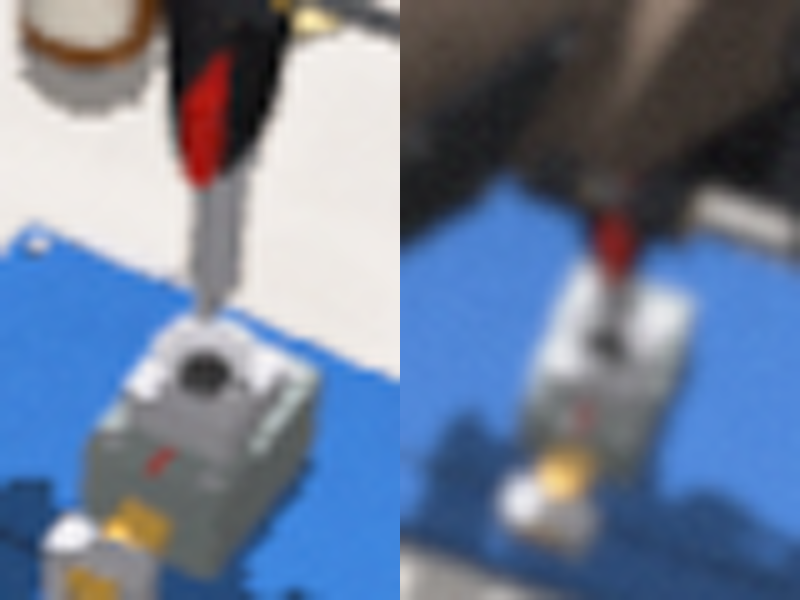

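```bash
python3 - <<'E'
from tip import *
from scipy.ndimage import map_coordinates
for c in('scene','top'):
    d=np.load('pics/%s.npz'%c);col=d['color'].astype(float);f=col[...,2]-col[...,0]
    def edge(axis,fix,rng,z):   # 50% crossing of blue->background along world axis, at plane z
        out=[];a=np.arange(-14,14.1,.5)
        for r in rng:
            pts=[([fix+t,r,z] if axis==0 else [r,fix+t,z]) for t in a]
            uv=np.array([proj(d,p) for p in pts]);v=map_coordinates(f,[uv[:,1],uv[:,0]],order=1)
            h=(v[0]+v[-1])/2;i=np.nonzero((v[:-1]-h)*(v[1:]-h)<0)[0]
            if len(i) and abs(v[0]-v[-1])>50: out.append((r,fix+a[i[0]]+.5*(v[i[0]]-h)/(v[i[0]]-v[i[0]+1])))
        out=np.array(out);p=np.polyfit(out[:,0],out[:,1],1);res=out[:,1]-np.polyval(p,out[:,0]);k=abs(res)<2
        p=np.polyfit(out[k,0],out[k,1],1);return p,len(out)
    for n,a in(('back',(0,555,np.arange(-160,0,6),30)),('left',(1,23,np.arange(420,540,6),30)),('right',(1,-187,np.arange(420,540,6),30)),('right0',(1,-187,np.arange(420,540,6),0)),('front0',(0,405,np.arange(-160,0,6),0))):
        try:
            p,k=edge(*a);print(c,n,'slope',p[0].round(4),'at ctr',np.polyval(p,-82 if a[0]==0 else 480).round(1),k)
        except Exception as e: print(c,n,e)
E
```

```text
scene back slope 0.0083 at ctr 556.5 19
scene left slope -0.007 at ctr 22.6 20
scene right slope 0.0056 at ctr -188.4 20
scene right0 slope 0.0124 at ctr -180.4 20
scene front0 slope 0.0079 at ctr 412.7 27
top back slope 0.0069 at ctr 552.4 27
top left slope -0.0082 at ctr 20.8 20
top right slope -0.0068 at ctr -185.5 20
top right0 slope -0.0036 at ctr -184.5 20
top front0 slope 0.0052 at ctr 412.3 27
```

jog_arm --pt "0 0 0.4 -1.3 -0.3 10 0" --pt "0 0 0 0 0 10 0" --pt "0 0 0 0 0 5 0" --pt "0 0 0 0 0 2 0" --pt "0 0 0 0 0 2 0" --pt "0 0 0 0 0 0 0"

```text
t: 6.58
eef_pos: [481.5, -82.0, 228.2]
tcp_rot: [3.142, 0.0, 3.135]
ft_force: [-0.8, 0.0, -0.2]
opening: 0.1
grip_force: 30.0
```

jog_arm --pt "0 0 0 0 0 1.5 0" --pt "0 0 0 0 0 1.5 0" --pt "0 0 0 0 0 0 0"

```text
t: 6.95
eef_pos: [481.4, -81.9, 225.1]
tcp_rot: [3.141, -0.0, 3.135]
ft_force: [0.5, 0.1, -1.3]
opening: 0.103
grip_force: 30.0
```

jog_arm --pt "0 0 0 0 0 1.5 0" --pt "0 0 0 0 0 1.5 0" --pt "0 0 0 0 0 0 0"

```text
t: 7.32
eef_pos: [481.4, -81.9, 222.1]
tcp_rot: [3.141, -0.0, 3.135]
ft_force: [0.7, 0.8, -1.0]
opening: 0.102
grip_force: 30.0
```

jog_arm --pt "0 0 0 0 0 1.5 0" --pt "0 0 0 0 0 1.5 0" --pt "0 0 0 0 0 0 0"

```text
t: 7.7
eef_pos: [481.4, -81.9, 219.1]
tcp_rot: [3.141, -0.0, 3.135]
ft_force: [-0.2, 0.5, -1.1]
opening: 0.101
grip_force: 30.0
```

jog_arm --pt "0 0 0 0 0 1.5 0" --pt "0 0 0 0 0 1.5 0" --pt "0 0 0 0 0 0 0"

```text
t: 8.07
eef_pos: [481.4, -81.9, 216.1]
tcp_rot: [3.141, -0.0, 3.135]
ft_force: [-0.7, 0.4, -0.8]
opening: 0.103
grip_force: 30.0
```

jog_arm --pt "0 0 0 0 0 1 0" --pt "0 0 0 0 0 1 0" --pt "0 0 0 0 0 1 0" --pt "0 0 0 0 0 0 0"

```text
t: 8.57
eef_pos: [481.4, -81.7, 213.3]
tcp_rot: [3.141, 0.0, 3.135]
ft_force: [-0.1, 4.0, 4.7]
opening: 0.106
grip_force: 30.0
```

jog_arm --pt "0 0 0 0 0 1 0" --pt "0 0 0 0 0 1 0" --pt "0 0 0 0 0 0 0"

```text
t: 8.95
eef_pos: [481.3, -81.4, 211.1]
tcp_rot: [3.14, -0.0, 3.135]
ft_force: [0.5, 7.5, 3.0]
opening: 0.104
grip_force: 30.0
```

jog_arm --pt "0 0 0 0 0 1 0" --pt "0 0 0 0 0 1 0" --pt "0 0 0 0 0 0 0"

```text
t: 9.32
eef_pos: [481.3, -81.3, 209.1]
tcp_rot: [3.14, -0.0, 3.135]
ft_force: [0.5, 8.5, 3.1]
opening: 0.103
grip_force: 30.0
```

jog_arm --pt "0 0 0 0 0.6 0 0" --pt "0 0 0 0 0.4 0 0" --pt "0 0 0 0 0 0 0"

```text
t: 9.7
eef_pos: [481.4, -80.9, 209.1]
tcp_rot: [3.141, -0.0, 3.135]
ft_force: [0.4, 5.0, 0.6]
opening: 0.105
grip_force: 30.0
```

jog_arm --pt "0 0 0 0 0.5 0 0" --pt "0 0 0 0 0.5 0 0" --pt "0 0 0 0 0 0 0"

```text
t: 10.07
eef_pos: [481.5, -80.1, 209.2]
tcp_rot: [-3.141, 0.0, 3.135]
ft_force: [0.9, -0.2, -0.6]
opening: 0.1
grip_force: 30.0
```

```bash
python3 -c "
from h import *
s=env.state();print({k:np.round(s[k],3) for k in('t','eef_pos','tcp_rot','ft_force','moment','joints')})"
```

```text
{'t': np.float64(10.075), 'eef_pos': array([481.453, -80.124, 209.173]), 'tcp_rot': array([-3.141,  0.   ,  3.135]), 'ft_force': array([ 0.922, -0.154, -0.555]), 'moment': array([0.008, 0.009, 0.008]), 'joints': array([-0.3  ,  0.413,  1.98 , -0.   ,  0.748, -1.865])}
```

Lateral contact is gone and the blade is past 20 mm deep. Descending in small steps to find the rotor.

jog_arm --pt "0 0 0 0 0.3 0.7 0" --pt "0 0 0 0 0 0.7 0" --pt "0 0 0 0 0 0 0"

```text
t: 10.45
eef_pos: [481.4, -79.6, 207.7]
tcp_rot: [3.142, -0.0, 3.135]
ft_force: [-0.7, 0.5, -1.0]
opening: 0.102
grip_force: 30.0
```

jog_arm --pt "0 0 0 0 0 0.6 0" --pt "0 0 0 0 0 0.6 0" --pt "0 0 0 0 0 0 0"

```text
t: 10.82
eef_pos: [481.4, -79.6, 206.6]
tcp_rot: [3.141, -0.0, 3.135]
ft_force: [-0.7, 0.4, -0.6]
opening: 0.1
grip_force: 30.0
```

jog_arm --pt "0 0 0 0 0 0.6 0" --pt "0 0 0 0 0 0.6 0" --pt "0 0 0 0 0 0 0"

```text
t: 11.2
eef_pos: [481.4, -79.6, 205.4]
tcp_rot: [3.141, -0.0, 3.135]
ft_force: [-0.1, -0.2, -0.6]
opening: 0.105
grip_force: 30.0
```

jog_arm --pt "0 0 0 0 0 0.6 0" --pt "0 0 0 0 0 0.6 0" --pt "0 0 0 0 0 0 0"

```text
t: 11.58
eef_pos: [481.4, -79.6, 204.1]
tcp_rot: [3.141, -0.0, 3.135]
ft_force: [-1.2, -0.2, -1.1]
opening: 0.104
grip_force: 30.0
```

jog_arm --pt "0 0 0 0 0 0.6 0" --pt "0 0 0 0 0 0.6 0" --pt "0 0 0 0 0 0 0"

```text
t: 11.95
eef_pos: [481.4, -79.6, 202.9]
tcp_rot: [3.141, -0.0, 3.135]
ft_force: [-0.4, -0.0, -0.3]
opening: 0.103
grip_force: 30.0
```

jog_arm --pt "0 0 0 0 0 0.6 0" --pt "0 0 0 0 0 0.6 0" --pt "0 0 0 0 0 0 0"

```text
t: 12.32
eef_pos: [481.4, -79.6, 201.8]
tcp_rot: [3.141, -0.0, 3.135]
ft_force: [-0.2, -0.4, -1.8]
opening: 0.106
grip_force: 30.0
```

jog_arm --pt "0 0 0 0 0 0.6 0" --pt "0 0 0 0 0 0.6 0" --pt "0 0 0 0 0 0 0"

```text
t: 12.7
eef_pos: [481.4, -79.6, 200.6]
tcp_rot: [3.141, -0.0, 3.135]
ft_force: [0.1, -0.3, -0.5]
opening: 0.107
grip_force: 30.0
```

jog_arm --pt "0 0 0 0 0 0.6 0" --pt "0 0 0 0 0 0.6 0" --pt "0 0 0 0 0 0 0"

```text
t: 13.08
eef_pos: [481.4, -79.6, 199.4]
tcp_rot: [3.141, 0.0, 3.135]
ft_force: [0.6, 0.7, -1.3]
opening: 0.103
grip_force: 30.0
```

jog_arm --pt "0 0 0 0 0 0.6 0" --pt "0 0 0 0 0 0.6 0" --pt "0 0 0 0 0 0 0"

```text
t: 13.45
eef_pos: [481.4, -79.6, 198.2]
tcp_rot: [3.142, 0.0, 3.135]
ft_force: [0.4, -0.1, -1.0]
opening: 0.103
grip_force: 30.0
```

jog_arm --pt "0 0 0 0 0 0.6 0" --pt "0 0 0 0 0 0.6 0" --pt "0 0 0 0 0 0 0"

```text
t: 13.82
eef_pos: [481.5, -79.7, 197.1]
tcp_rot: [-3.142, 0.0, 3.135]
ft_force: [-0.7, 0.1, 2.2]
opening: 0.103
grip_force: 30.0
```

jog_arm --pt "0 0 0 0 0 0.6 0" --pt "0 0 0 0 0 0.6 0" --pt "0 0 0 0 0 0 0"

```text
t: 14.2
eef_pos: [481.5, -79.7, 195.8]
tcp_rot: [3.142, 0.0, 3.135]
ft_force: [-0.6, -0.0, 3.3]
opening: 0.105
grip_force: 30.0
```

jog_arm --pt "0 0 0 0 0 0.6 0" --pt "0 0 0 0 0 0.6 0" --pt "0 0 0 0 0 0 0"

```text
t: 14.58
eef_pos: [481.3, -79.7, 194.3]
tcp_rot: [3.141, -0.0, 3.135]
ft_force: [0.1, -0.7, -2.3]
opening: 0.104
grip_force: 30.0
```

jog_arm --pt "0 0 0 0 0 0.5 0" --pt "0 0 0 0 0 0 0" --pt "0 0 0 0 0 0 0"

```text
t: 14.95
eef_pos: [481.3, -79.6, 194.1]
tcp_rot: [3.141, -0.0, 3.135]
ft_force: [-0.3, -0.8, 1.2]
opening: 0.103
grip_force: 30.0
```

jog_arm --pt "0 0 0 0 0 0.6 0" --pt "0 0 0 0 0 0.6 0" --pt "0 0 0 0 0 0 0"

```text
t: 15.32
eef_pos: [481.4, -79.6, 192.9]
tcp_rot: [3.141, -0.0, 3.135]
ft_force: [-1.8, -0.2, 3.0]
opening: 0.108
grip_force: 30.0
```

jog_arm --pt "0 0 0 0 0 0 0" --pt "0 0 0 0 0 0 0"

```text
t: 15.58
eef_pos: [481.4, -79.6, 192.9]
tcp_rot: [3.141, -0.0, 3.135]
ft_force: [-1.4, -0.6, 2.9]
opening: 0.103
grip_force: 30.0
```

```bash
cat > st.py <<'E'
from h import *
s=env.state();print({k:np.round(s[k],3) for k in('t','eef_pos','tcp_rot','ft_force','moment')},s['joints'][5].round(3))
E
python3 st.py
```

```text
{'t': np.float64(15.575), 'eef_pos': array([481.375, -79.635, 192.921]), 'tcp_rot': array([ 3.141, -0.   ,  3.135]), 'ft_force': array([-1.378, -0.557,  2.854]), 'moment': array([-0.181,  0.423,  0.05 ])} -1.864
```

jog_arm --pt "0 0 2 0 0 0 0" --pt "0 0 2 0 0 0 0" --pt "0 0 0 0 0 0 0"

```text
t: 15.95
eef_pos: [481.4, -79.6, 192.9]
tcp_rot: [3.141, -0.0, 3.065]
ft_force: [-1.2, 0.1, 2.7]
opening: 0.105
grip_force: 30.0
```

```bash
python3 st.py
```

```text
{'t': np.float64(15.95), 'eef_pos': array([481.39 , -79.56 , 192.891]), 'tcp_rot': array([ 3.141, -0.   ,  3.065]), 'ft_force': array([-1.187,  0.051,  2.686]), 'moment': array([0.145, 0.399, 0.121])} -1.793
```

jog_arm --pt "0 0 2 0 0 0 0" --pt "0 0 2 0 0 0 0" --pt "0 0 0 0 0 0 0"

```text
t: 16.32
eef_pos: [481.4, -79.5, 192.9]
tcp_rot: [3.141, -0.0, 2.995]
ft_force: [-1.6, 2.8, 3.0]
opening: 0.103
grip_force: 30.0
```

```bash
python3 st.py
```

```text
{'t': np.float64(16.325), 'eef_pos': array([481.41 , -79.506, 192.896]), 'tcp_rot': array([ 3.141, -0.   ,  2.995]), 'ft_force': array([-1.577,  2.779,  3.025]), 'moment': array([0.62 , 0.267, 0.136])} -1.724
```

Turning clockwise meets torque, so the blade seems to be in the slot. I'll centre slightly and keep turning.

jog_arm --pt "0 0 0 0.4 0.4 0 0" --pt "0 0 2 0 0 0 0" --pt "0 0 2 0 0 0 0" --pt "0 0 0 0 0 0 0"

```text
t: 16.82
eef_pos: [481.2, -79.2, 193.0]
tcp_rot: [3.141, 0.0, 2.925]
ft_force: [0.3, 1.3, 3.9]
opening: 0.102
grip_force: 30.0
```

```bash
python3 st.py; python3 - <<'E'
from tip import *
d=shot('scene');cv2.imwrite('pics/c6.png',cv2.resize(d['color'][190:250,270:350,::-1],(800,600),interpolation=cv2.INTER_CUBIC))
E
```

```text
{'t': np.float64(16.825), 'eef_pos': array([481.21 , -79.19 , 192.964]), 'tcp_rot': array([3.141, 0.   , 2.925]), 'ft_force': array([0.264, 1.291, 3.943]), 'moment': array([ 0.433, -0.023,  0.068])} -1.653
```

View pics/c6.png

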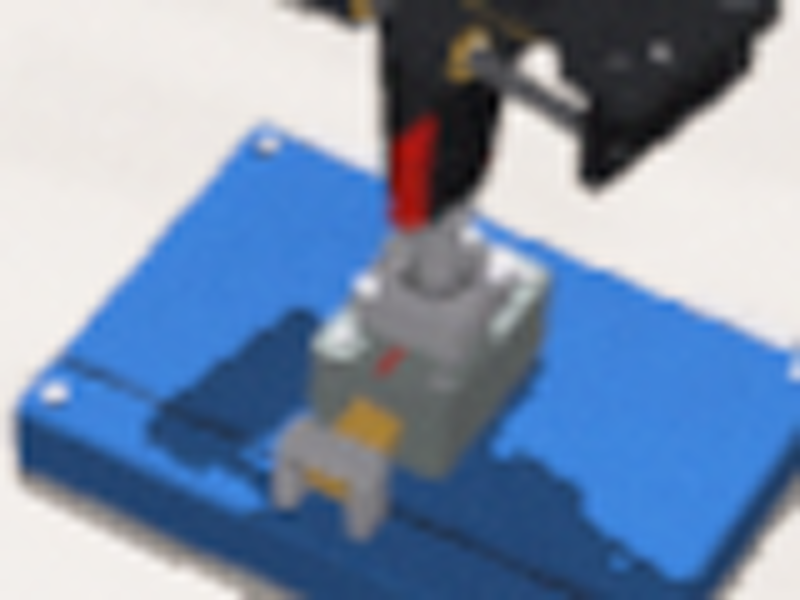

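The bolt still looks thrown, and contact force is about 4 N, so the blade may only be sliding on the rotor. I'll keep turning clockwise in small steps and watch the push.

jog_arm --pt "0 0 2 0 0 0 0" --pt "0 0 2 0 0 0 0" --pt "0 0 0 0 0 0 0"

```text
t: 17.25
eef_pos: [481.2, -79.1, 192.9]
tcp_rot: [3.141, 0.0, 2.855]
ft_force: [1.3, 3.3, 3.1]
opening: 0.105
grip_force: 30.0
```

```bash
python3 st.py
```

```text
{'t': np.float64(17.25), 'eef_pos': array([481.154, -79.122, 192.931]), 'tcp_rot': array([3.141, 0.   , 2.855]), 'ft_force': array([1.291, 3.312, 3.066]), 'moment': array([ 0.823, -0.197,  0.068])} -1.583
```

jog_arm --pt "0 0 2 0 0 0 0" --pt "0 0 2 0 0 0 0" --pt "0 0 0 0 0 0 0"

```text
t: 17.62
eef_pos: [481.2, -79.1, 192.9]
tcp_rot: [3.141, 0.0, 2.785]
ft_force: [2.1, 4.6, 3.5]
opening: 0.102
grip_force: 30.0
```

```bash
python3 st.py
```

```text
{'t': np.float64(17.625), 'eef_pos': array([481.177, -79.096, 192.932]), 'tcp_rot': array([3.141, 0.   , 2.785]), 'ft_force': array([2.121, 4.649, 3.534]), 'moment': array([ 1.146, -0.47 ,  0.111])} -1.513
```

jog_arm --pt "0 0 2 0 0 0 0" --pt "0 0 2 0 0 0 0" --pt "0 0 0 0 0 0 0"

```text
t: 18.0
eef_pos: [481.2, -79.0, 192.9]
tcp_rot: [3.141, 0.0, 2.715]
ft_force: [2.2, 4.6, 3.8]
opening: 0.103
grip_force: 30.0
```

```bash
python3 st.py
```

```text
{'t': np.float64(18.0), 'eef_pos': array([481.162, -79.008, 192.908]), 'tcp_rot': array([3.141, 0.   , 2.715]), 'ft_force': array([2.163, 4.6  , 3.843]), 'moment': array([ 1.421, -0.547,  0.099])} -1.443
```

jog_arm --pt "0 0 0 -0.3 0.5 0 0" --pt "0 0 0 0 0 0 0"

```text
t: 18.25
eef_pos: [481.5, -78.8, 192.9]
tcp_rot: [3.142, -0.0, 2.716]
ft_force: [0.3, 4.3, 3.3]
opening: 0.104
grip_force: 30.0
```

```bash
cat > bolt.py <<'E'
from tip import *
def b(d):
    c=d['color'][225:245,295:312].astype(int);R,G,B=c[...,0],c[...,1],c[...,2]
    m=(R>B+60)&(G>B+25);v,u=np.nonzero(m);return m.sum(),(u.mean()+295).round(2),(v.mean()+225).round(2)
if __name__=='__main__':
    print(b(np.load('pics/Hscene.npz')),b(shot('scene')))
E
python3 st.py; python3 bolt.py
```

```text
{'t': np.float64(18.25), 'eef_pos': array([481.458, -78.808, 192.872]), 'tcp_rot': array([ 3.142, -0.   ,  2.716]), 'ft_force': array([0.294, 4.293, 3.273]), 'moment': array([ 1.035, -0.167,  0.096])} -1.443
(np.int64(36), np.float64(304.56), np.float64(234.5)) (np.int64(19), np.float64(306.63), np.float64(232.05))
```

```bash
python3 - <<'E'
from tip import *
n=shot('scene');np.savez('pics/N1.npz',**n)
c6=cv2.resize(cv2.imread('pics/c6.png')[:,:,::-1],(80,60),interpolation=cv2.INTER_AREA)
for name,c in(('H',np.load('pics/Hscene.npz')['color'][226:246,295:315]),('c6',c6[36:56,25:45]),('N',n['color'][226:246,295:315])):
    h=cv2.cvtColor(np.ascontiguousarray(c),cv2.COLOR_RGB2HSV);print(name)
    for r in h: print(''.join('B' if p[1]>120 and 95<p[0]<130 else 'Y' if p[1]>90 and 12<p[0]<32 else 'r' if p[1]>80 and (p[0]<10 or p[0]>165) else '#' if p[2]<90 else '.' for p in r))
E
```

```text
H
BBBBBB.......rr.....
BBBBBB..............
BBBBBB..............
BBBBBB..............
BBBBBB....YY........
BBBB.....YYYYY......
BBB.....YYYYYYY.....
BB.......YYYYYY.....
BB.........YYYY.....
BB..................
BB..................
BB...YY.......BB....
BB...YYYYY....BBBBBB
BB...YYYYY....BBBBBB
BBB....YYY....BBBBBB
BBBBBBBB......BBBBBB
BBBBBBBBB....BBBBBBB
BBBBBBBBBB..BBBBBBBB
BBBBBBBBBBBBBBBBBBBB
BBBBBBBBBBBBBBBBBBBB
c6
BBBBBB.......rr.....
BBBBBB..............
BBBBBB..............
BBBBBB..............
BBBBBB....YY........
BBBBB....YYYYY......
BBBB.....YYYYYY.....
BBB.......YYYYY.....
BB..........YYY.....
BB..................
BB..................
BB....Y.......BB....
BB.....YY.....BBBBBB
BB............BBBBBB
BB...BBBB.....BBBBBB
BBBBBBBBB.....BBBBBB
BBBBBBBBB....BBBBBBB
BBBBBBBBBB..BBBBBBBB
BBBBBBBBBBBBBBBBBBBB
BBBBBBBBBBBBBBBBBBBB
N
BBBBBB.......rr.....
BBBBBB..............
BBBBBB..............
BBBBBB..............
BBBBBB....YY........
BBBBB....YYYYY......
BBBB.....YYYYYY.....
BBB.......YYYYY.....
BB..........YYY.....
BB..................
BB..................
BB............BBB...
BB.....B#.....BBBBBB
BB....BBB.....BBBBBB
BB...BBBB.....BBBBBB
BBBBBBBBB.....BBBBBB
BBBBBBBBB....BBBBBBB
BBBBBBBBBB..BBBBBBBB
BBBBBBBBBBBBBBBBBBBB
BBBBBBBBBBBBBBBBBBBB
```

The window in the keeper now shows through where it was brass, so the bolt is drawing back and the blade is engaged. I'll keep turning to the stop.

jog_arm --pt "0 0 2 0.1 0.5 0 0" --pt "0 0 2 0 0 0 0" --pt "0 0 0 0 0 0 0"

```text
t: 18.73
eef_pos: [481.6, -78.4, 192.9]
tcp_rot: [-3.142, -0.0, 2.646]
ft_force: [-0.1, 3.3, 2.2]
opening: 0.103
grip_force: 30.0
```

```bash
python3 st.py
```

```text
{'t': np.float64(18.725), 'eef_pos': array([481.627, -78.413, 192.895]), 'tcp_rot': array([-3.142, -0.   ,  2.646]), 'ft_force': array([-0.132,  3.274,  2.235]), 'moment': array([0.571, 0.002, 0.179])} -1.372
```

jog_arm --pt "0 0 2 0 0.2 0 0" --pt "0 0 2 0 0 0 0" --pt "0 0 0 0 0 0 0"

```text
t: 19.1
eef_pos: [481.7, -78.2, 192.9]
tcp_rot: [-3.142, -0.0, 2.576]
ft_force: [-0.0, 1.7, 2.9]
opening: 0.106
grip_force: 30.0
```

```bash
python3 st.py
```

```text
{'t': np.float64(19.1), 'eef_pos': array([481.725, -78.173, 192.902]), 'tcp_rot': array([-3.142, -0.   ,  2.576]), 'ft_force': array([-0.012,  1.711,  2.869]), 'moment': array([0.392, 0.113, 0.18 ])} -1.302
```

jog_arm --pt "0 0 2 0 0.2 0 0" --pt "0 0 1 0 0 0 0" --pt "0 0 0 0 0 0 0"

```text
t: 19.48
eef_pos: [481.8, -78.0, 192.9]
tcp_rot: [-3.142, -0.0, 2.524]
ft_force: [-0.1, 1.2, 3.2]
opening: 0.106
grip_force: 30.0
```

```bash
python3 st.py; cat > asc.py <<'E'
from tip import *
n=shot('scene');h=cv2.cvtColor(np.ascontiguousarray(n['color'][226:246,295:315]),cv2.COLOR_RGB2HSV)
for r in h: print(''.join('B' if p[1]>120 and 95<p[0]<130 else 'Y' if p[1]>90 and 12<p[0]<32 else 'r' if p[1]>80 and (p[0]<10 or p[0]>165) else '#' if p[2]<90 else '.' for p in r))
E
python3 asc.py
```

```text
{'t': np.float64(19.475), 'eef_pos': array([481.831, -78.01 , 192.888]), 'tcp_rot': array([-3.142, -0.   ,  2.524]), 'ft_force': array([-0.12 ,  1.178,  3.205]), 'moment': array([0.313, 0.17 , 0.343])} -1.249
BBBBBB.......rr.....
BBBBBB..............
BBBBBB..............
BBBBBB..............
BBBBBB....YY........
BBBBB....YYYYY......
BBB......YYYYYY.....
BBB.......YYYYY.....
BB..........YYY.....
BB..................
BB..................
BB............BB....
BB.....BB.....BBBBBB
BB....BBB.....BBBBBB
BB...BBBB.....BBBBBB
BBBBBBBBB.....BBBBBB
BBBBBBBBB....BBBBBBB
BBBBBBBBBB..BBBBBBBB
BBBBBBBBBBBBBBBBBBBB
BBBBBBBBBBBBBBBBBBBB
```

Torque has jumped, which looks like the stop. One more small turn will confirm it.

jog_arm --pt "0 0 1.5 0 0.1 0 0" --pt "0 0 0 0 0 0 0"

```text
t: 19.77
eef_pos: [481.9, -77.9, 192.9]
tcp_rot: [3.142, 0.0, 2.498]
ft_force: [-0.8, 0.7, 2.7]
opening: 0.103
grip_force: 30.0
```

```bash
python3 st.py; python3 - <<'E'
from tip import *
d=shot('scene');cv2.imwrite('pics/c7.png',cv2.resize(d['color'][195:250,280:340,::-1],(600,550),interpolation=cv2.INTER_CUBIC))
E
```

```text
{'t': np.float64(19.775), 'eef_pos': array([481.932, -77.947, 192.923]), 'tcp_rot': array([3.142, 0.   , 2.498]), 'ft_force': array([-0.821,  0.68 ,  2.662]), 'moment': array([0.264, 0.324, 0.419])} -1.223
```

View pics/c7.png

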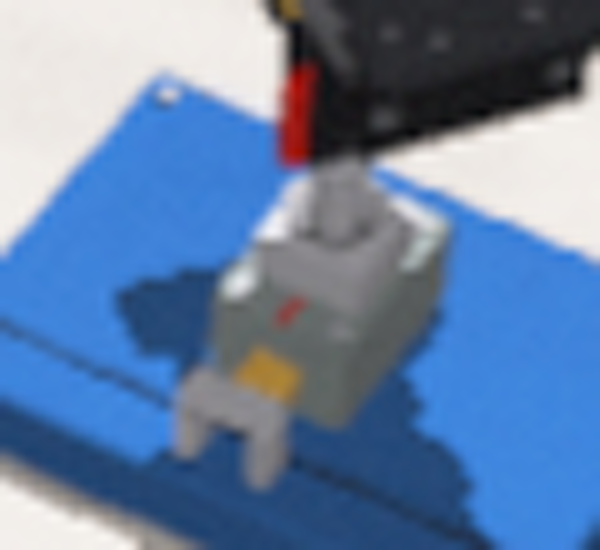

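The keeper window is empty, and torque rises stiffly at 0.42 N m: the bolt is at its stop. Releasing and retreating upward.

jog_arm --pt "0 0 0 0 0 0 12" --pt "0 0 0 0 0 0 16" --pt "0 0 0 0 0 0 25" --pt "0 0 0 0 0 0 45" --pt "0 0 0 0 0 0 60" --pt "0 0 0 0 0 0 60" --pt "0 0 0 0 0 -15 60" --pt "0 0 0 0 0 -40 60" --pt "0 0 0 0 0 -50 60" --pt "0 0 0 0 0 -40 60"

```text
t: 21.08
eef_pos: [481.8, -77.9, 339.8]
tcp_rot: [3.141, 0.001, 2.498]
ft_force: [0.4, -0.8, 0.2]
opening: 0.632
grip_force: 0.0
```

```bash
python3 st.py; python3 asc.py; python3 - <<'E'
from tip import *
d=shot('scene');cv2.imwrite('pics/c8.png',cv2.resize(d['color'][180:250,270:350,::-1],(640,560),interpolation=cv2.INTER_CUBIC))
E
```

```text
{'t': np.float64(21.075), 'eef_pos': array([481.834, -77.881, 339.826]), 'tcp_rot': array([3.141e+00, 1.000e-03, 2.498e+00]), 'ft_force': array([ 0.409, -0.819,  0.249]), 'moment': array([-0.056, -0.048, -0.022])} -1.223
BBBBBB.......rr.....
BBBBBB..............
BBBBBB..............
BBBBBB..............
BBBBBB....YY........
BBBBB....YYYYY......
BBB......YYYYYY.....
BBB.......YYYYY.....
BB..........YYY.....
BB..................
BB..................
BB............BBB...
BB.....B#.....BBBBBB
BB....BBB.....BBBBBB
BB...BBBB.....BBBBBB
BBBBBBBBB.....BBBBBB
BBBBBBBBB....BBBBBBB
BBBBBBBBBB...BBBBBBB
BBBBBBBBBBBBBBBBBBBB
BBBBBBBBBBBBBBBBBBBB
```

View pics/c8.png

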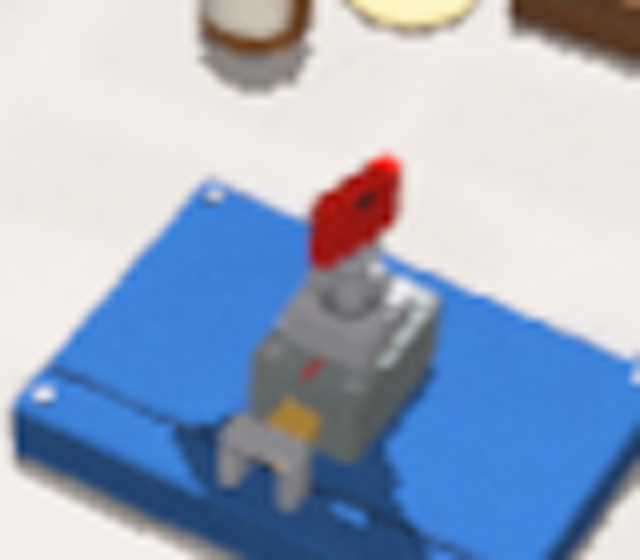

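```bash
python3 - <<'E'
from tip import *
from scipy.optimize import differential_evolution
d=shot('scene');d={k:d[k] for k in d};c=d['color'].astype(int);x0,y0=295,190
obs=((c[...,0]>c[...,1]+50)&(c[...,0]>c[...,2]+50))[y0:y0+30,x0:x0+35].astype(float)
obs[:, :][np.arange(30)>24]=0
def render(p):
    x,y,z,a=p;R=np.array([[np.cos(a),-np.sin(a)],[np.sin(a),np.cos(a)]]);pts=[]
    for i in(-20,20):
        for j in(-5,5):
            for k in(-17,17):
                q=R@[i,j];pts.append((proj(d,[x+q[0],y+q[1],z+k])-[x0,y0]+.5)*8)
    im=np.zeros((240,280),np.uint8);cv2.fillConvexPoly(im,cv2.convexHull(np.array(pts).astype(np.int32)),255)
    return cv2.resize(im,(35,30),interpolation=cv2.INTER_AREA)/255.
f=lambda p:((render(p)-obs)**2).sum()
for s in range(2):
    r=differential_evolution(f,[(475,489),(-88,-73),(110,142),(-1.2,.6)],seed=s,maxiter=60,popsize=12);print(r.x.round(2),r.fun,obs.sum())
for a in(-.8,-.7,-.6,-.5,-.4,-.2,0):
    r=differential_evolution(lambda p:f([*p,a]),[(475,489),(-88,-73),(110,142)],seed=1,maxiter=30);print(a,r.x.round(1),r.fun.round(1))
E
```

```text
[ 4.8874e+02 -7.8150e+01  1.1970e+02 -1.5000e-01] 12.599815455594001 104.0
[ 4.8899e+02 -7.8050e+01  1.1941e+02 -1.4000e-01] 12.599815455594001 104.0
-0.8 [486.9 -79.2 120.9] 55.8
-0.7 [488.6 -78.5 120.4] 49.4
-0.6 [488.1 -78.9 121. ] 43.6
-0.5 [488.2 -77.8 119.3] 35.6
-0.4 [488.4 -77.3 118.7] 27.0
-0.2 [488.7 -78.5 119.4] 13.7
0 [478.9 -83.  131.8] 23.3
```

The red head's fitted yaw (-0.15) disagrees with how far I turned, so I'm cross-checking with depth and the earlier picture.

```bash
python3 - <<'E'
from tip import *
def an(d,cx,cy,zl,zh):
    P=cloud(d);c=d['color'].astype(int);m=(c[...,0]>c[...,1]+50)&(c[...,0]>c[...,2]+50)&(np.hypot(P[...,0]-cx,P[...,1]-cy)<45)&(P[...,2]>zl)&(P[...,2]<zh)
    q=P[m];r=cv2.minAreaRect(q[:,:2].astype(np.float32));print(m.sum(),q.mean(0).round(1),q.min(0).round(1),q.max(0).round(1),np.polyfit(q[:,0],q[:,1],1)[0].round(3),r)
    v,u=np.nonzero(m);M=m[v.min():v.max()+1,u.min():u.max()+1];print(u.min(),v.min())
    for r in M: print(''.join('R' if t else '.' for t in r))
an(np.load('pics/scene.npz'),435,287,60,115)
d=shot('scene');an(d,481,-80,90,160);np.savez('pics/E.npz',**d)
d=shot('top');an(d,481,-80,90,160)
E
```

```text
85 [434.7 287.7  93.1] [415.  283.5  75.7] [456.8 295.4 108. ] 0.02 ((435.74273681640625, 289.51007080078125), (41.863407135009766, 10.612698554992676), 3.4996979236602783)
200 174
......RRR.
.....RRRR.
....RRRRRR
...RRRRRRR
..RRRRRRRR
.RRRRR.RRR
RRRRRRRRRR
.RRRRRRRRR
.RRRRRRRR.
.RRRRRRR..
.RRRRRR...
..RRRR....
..RRR.....
..RR......
101 [479.8 -81.9 128.6] [460.7 -89.5 102.1] [504.2 -72.6 144.9] -0.279 ((482.6898498535156, -81.8618392944336), (11.980165481567383, 43.84038543701172), 78.07833099365234)
309 199
........R..
.......RRR.
......RRRRR
....RRRRRRR
..RRRRRRRRR
.RRRRRRRRR.
RRRRRRRRRR.
RRRRRRRRRR.
RRRRRRRRRR.
RRRRRRRRRR.
RRRRRRRRR..
RRRRRRR....
RRRRR......
RRRR.......
.RR........
30 [475.5 -82.2 136.2] [459.4 -88.  119.4] [494.3 -75.5 144.9] -0.246 ((477.4927062988281, -81.85758972167969), (7.074456691741943, 35.42963790893555), 77.64762878417969)
307 205
.....RR
....RRR
....RR.
...RRR.
..RRR..
.RRRR..
RRRR...
RRRR...
RRR....
RR.....
```

The key head sits near yaw -0.25, so it sprang back on release by more than I expected. The bolt is not certain, so I'll re-grip at that angle and test the stop again, then unload before releasing.

jog_arm --pt "0 0 -7.5 0 0 0 60" --pt "0 0 -7.5 0 0 0 60" --pt "0 0 -7.5 0 0 0 60" --pt "0 0 0 -2.0 -0.9 40 60" --pt "0 0 0 0 0 50 60" --pt "0 0 0 0 0 40 60" --pt "0 0 0 0 0 15 60" --pt "0 0 0 0 0 0 35"

```text
t: 22.32
eef_pos: [482.9, -79.1, 190.9]
tcp_rot: [3.141, -0.005, 2.891]
ft_force: [1.3, 0.3, 0.8]
opening: 0.575
grip_force: 0.0
```

jog_arm --pt "0 0 0 0 0 0 20" --pt "0 0 0 0 0 0 13" --pt "0 0 0 0 0 0 0" --pt "0 0 0 0 0 0 0" --pt "0 0 0 0 0 0 0"

```text
t: 22.95
eef_pos: [483.7, -79.3, 193.1]
tcp_rot: [3.141, 0.0, 2.891]
ft_force: [-0.1, -0.0, 1.6]
opening: 0.102
grip_force: 30.0
```

```bash
python3 st.py
```

```text
{'t': np.float64(22.95), 'eef_pos': array([483.691, -79.29 , 193.106]), 'tcp_rot': array([3.141, 0.   , 2.891]), 'ft_force': array([-0.134, -0.018,  1.641]), 'moment': array([ 0.055, -0.02 , -0.029])} -1.618
```

jog_arm --pt "0 0 2 0 0 0 0" --pt "0 0 2 0 0 0 0" --pt "0 0 0 0 0 0 0"

```text
t: 23.32
eef_pos: [483.7, -79.3, 193.0]
tcp_rot: [3.142, 0.0, 2.82]
ft_force: [0.2, -0.0, 2.1]
opening: 0.104
grip_force: 30.0
```

```bash
python3 st.py
```

```text
{'t': np.float64(23.325), 'eef_pos': array([483.696, -79.333, 192.972]), 'tcp_rot': array([3.142, 0.   , 2.82 ]), 'ft_force': array([ 0.188, -0.015,  2.093]), 'moment': array([-0.016,  0.01 , -0.024])} -1.547
```

jog_arm --pt "0 0 2 0 0 0 0" --pt "0 0 2 0 0 0 0" --pt "0 0 0 0 0 0 0"

```text
t: 23.7
eef_pos: [483.7, -79.3, 192.9]
tcp_rot: [3.142, 0.0, 2.751]
ft_force: [-0.6, 0.7, 2.6]
opening: 0.102
grip_force: 30.0
```

```bash
python3 st.py
```

```text
{'t': np.float64(23.7), 'eef_pos': array([483.667, -79.295, 192.927]), 'tcp_rot': array([3.142, 0.   , 2.751]), 'ft_force': array([-0.609,  0.722,  2.556]), 'moment': array([-0.052, -0.074,  0.136])} -1.477
```

jog_arm --pt "0 0 2 0 0 0 0" --pt "0 0 2 0 0 0 0" --pt "0 0 0 0 0 0 0"

```text
t: 24.08
eef_pos: [483.6, -79.2, 192.9]
tcp_rot: [3.142, -0.0, 2.681]
ft_force: [-0.2, 0.4, 1.5]
opening: 0.099
grip_force: 30.0
```

```bash
python3 st.py
```

```text
{'t': np.float64(24.075), 'eef_pos': array([483.615, -79.242, 192.892]), 'tcp_rot': array([ 3.142, -0.   ,  2.681]), 'ft_force': array([-0.154,  0.423,  1.474]), 'moment': array([0.026, 0.07 , 0.272])} -1.408
```

jog_arm --pt "0 0 2 0 0 0 0" --pt "0 0 2 0 0 0 0" --pt "0 0 0 0 0 0 0"

```text
t: 24.45
eef_pos: [483.6, -79.3, 192.9]
tcp_rot: [3.142, -0.0, 2.611]
ft_force: [0.2, -0.0, 1.2]
opening: 0.104
grip_force: 30.1
```

```bash
python3 st.py
```

```text
{'t': np.float64(24.45), 'eef_pos': array([483.646, -79.287, 192.926]), 'tcp_rot': array([ 3.142, -0.   ,  2.611]), 'ft_force': array([ 0.224, -0.041,  1.219]), 'moment': array([0.071, 0.038, 0.493])} -1.338
```

From the play straight into a stiff stop at 0.49 N m, with no 0.08 N m plateau, so the rotor is fully turned. Unloading the twist and releasing.

jog_arm --pt "0 0 -4 0 0 0 0" --pt "0 0 -4 0 0 0 0" --pt "0 0 -2.5 0 0 0 0" --pt "0 0 0 0 0 0 0" --pt "0 0 0 0 0 0 0"

```text
t: 25.08
eef_pos: [483.6, -79.3, 192.9]
tcp_rot: [3.141, -0.0, 2.794]
ft_force: [-0.8, -0.1, 1.7]
opening: 0.106
grip_force: 30.0
```

```bash
python3 st.py
```

```text
{'t': np.float64(25.075), 'eef_pos': array([483.611, -79.315, 192.883]), 'tcp_rot': array([ 3.141, -0.   ,  2.794]), 'ft_force': array([-0.767, -0.095,  1.683]), 'moment': array([-0.063,  0.19 ,  0.031])} -1.521
```

jog_arm --pt "0 0 0 0 0 0 12" --pt "0 0 0 0 0 0 20" --pt "0 0 0 0 0 0 40" --pt "0 0 0 0 0 0 60" --pt "0 0 0 0 0 0 60" --pt "0 0 0 0 0 -15 60" --pt "0 0 0 0 0 -40 60" --pt "0 0 0 0 0 -50 60" --pt "0 0 0 0 0 -30 60" --pt "0 0 0 0 0 0 60"

```text
t: 26.32
eef_pos: [484.0, -79.4, 329.8]
tcp_rot: [3.141, 0.004, 2.795]
ft_force: [0.4, -0.0, -1.2]
opening: 0.631
grip_force: 0.0
```

```bash
python3 st.py; python3 asc.py;python3 - <<'E'
from tip import *
for c in('scene','top'):
    d=shot(c);np.savez('pics/F%s.npz'%c,**d)
    P=cloud(d);k=d['color'].astype(int);m=(k[...,0]>k[...,1]+50)&(k[...,0]>k[...,2]+50)&(np.hypot(P[...,0]-481,P[...,1]+80)<45)&(P[...,2]>90)&(P[...,2]<160)
    q=P[m];print(m.sum(),q.mean(0).round(1),q[:,2].max().round(1),np.polyfit(q[:,0],q[:,1],1)[0].round(3))
for z in ('top','Ftop'):
    d=np.load('pics/%s.npz'%z);h=cv2.cvtColor(np.ascontiguousarray(d['color'][218:238,296:316]),cv2.COLOR_RGB2HSV)
    for r in h: print(''.join('B' if p[1]>120 and 95<p[0]<130 else 'Y' if p[1]>60 and 12<p[0]<32 else '.' for p in r))
    print()
E
```

```text
{'t': np.float64(26.325), 'eef_pos': array([483.963, -79.37 , 329.818]), 'tcp_rot': array([3.141, 0.004, 2.795]), 'ft_force': array([ 0.435, -0.039, -1.196]), 'moment': array([-0.011,  0.013,  0.007])} -1.522
BBBBBB.......rr.....
BBBBBB..............
BBBBBB..............
BBBBBB..............
BBBBBB....YY........
BBBB.....YYYYY......
BBB......YYYYYY.....
BB........YYYYY.....
BB..........YYY.....
BB..................
BB..................
BB............BB....
BB.....B#.....BBBBBB
BB....BBB.....BBBBBB
BB...BBBB.....BBBBBB
BBBBBBBBB.....BBBBBB
BBBBBBBBB....BBBBBBB
BBBBBBBBBB...BBBBBBB
BBBBBBBBBBBBBBBBBBBB
BBBBBBBBBBBBBBBBBBBB
103 [480.  -82.1 128.5] 144.1 -0.323
32 [478.3 -82.7 135.2] 145.9 -0.237
BBBBB...............
BBBBB...............
BBBB................
BBBB................
BBBB................
BBBB...............B
BBBBB..............B
BBBBB...YYY........B
BBBBB..YYYYYY.....BB
BBBBB..YYYYYY.....BB
BBBB...YYYYYY....BBB
BBB.....YYYY....BBBB
BBB...........BBBBBB
BB............BBBBBB
BBB...........BBBBBB
BBB...........BBBBBB
BBB..........BBBBBBB
BBBBB.......BBBBBBBB
BBBBBBB.....BBBBBBBB
..BBBBBBBBBBBBBBBBBB

BBBBBB..............
BBBBBB..............
BBBBB...............
BBBBB...............
BBBBB...............
BBBB...............B
BBBB...............B
BBBB....YYY.......BB
BBBBB...YYYY......BB
BBBBB...YYYYY....BBB
BBBB...YYYYY.....BBB
BBB.....YYYY....BBBB
BBB..........BBBBBBB
BB...........BBBBBBB
BB............BBBBBB
BB............BBBBBB
BBB...........BBBBBB
BBBBBBBB.....BBBBBBB
BBBBBBBBB...BBBBBBBB
..BBBBBBBBBBBBBBBBBB
```

The key is upright at rest, nothing touches it, and the bolt is clear of the keeper. Handing in.

```bash
python3 -c "
from cell import env
print(env.job_done())"
```

```text
the job is handed in; nothing more can be done
None
```

I handed the job in at about 26 s: the key turned the lock clockwise to a stiff stop and stands upright in it, with the brass gone from the keeper window; no verdict was shown, and I never measured the bolt's travel directly.

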